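Put a kit tray away in the revolving tray carousel

ROBOT

A 6-joint arm with a two-finger parallel gripper is mounted at the origin on the work surface. World frame = base frame: x ahead of the robot, y to its left, z up, the work surface at z = 0. Lengths are in m, angles in rad, forces in N, time in s.
With the tool pointing down it reaches from about 0.375 to 0.9 m from the base axis. Payload 3.1 kg.
Tool frame: the origin (TCP) lies where the fingers leave the gripper's body, on its centre line; the fingertips stand 73 mm ahead of it and the grasp point (between the pads) lies 54 mm ahead of it; z points along the fingers, y is the line along which they close (so a half turn about z gives the same grasp; the last joint's range is limited). The gripper opens to 85 mm and grips with 20 to 120 N. Pads are 22 mm wide; open, the fingers measure 114 mm over their backs; the gripper's body (76 mm by 85 mm) begins 54 mm behind the grasp point. The pads swing forward as they close: fully open they stand 13 mm farther back than shut.
Start: joints at [0.936, 0.527, 1.433, -0, 1.181, -0.178], TCP at [0.275, 0.561, 0.304] pointing down, gripper open.
Joint ranges: [-3.08, 3.08], [-0.75, 2.2], [0.22, 2.44], [-1.43, 4.57], [0, 2.65], [-2.85, 2.85]. Speed limits (rad/s): [2.79, 2.79, 3.14, 3.14, 3.14, 3.14].

INTERFACE

Orientations are given as a unit quaternion [x, y, z, w].
In Python, from station import manip gives the robot as it stands.
- The arm moves only by the shell command python3 -m crank 'ROWS' [FORCE]. ROWS is JSON, a list of rows, each an object with "dp": the shift along the tool's x, y, z normalised to -1 to 1, where 1 is 50 cm, a list of three; "delta_rot": the turn, a rotation vector about the tool's x, y, z normalised to -1 to 1, where 1 is 2 pi rad, a list of three; "fingers": the opening, from -1 (shut) to 1 (fully open). A call has 1 to 12 rows; each row shifts and turns the commanded pose from where the row before left it, along the tool's axes as they then stand; what a row does not reach is not made up. A row lasts 1/12 s, in which the tool goes at most 41.7 mm and 7.16 degrees, less where a joint would pass 70% of its speed; a pose out of reach is approached as far as the arm can. A call with a number of a shift or a turn outside -1 to 1 is refused whole. A call with a gripper value outside its range is refused whole. The fingers move at their own pace and stop on an object; FORCE is the grip in N (left out, the last holds). Time passes only in rows, so rows that do not move let the fingers close. It gives the time, the measured TCP pose, the force, the opening and the grip force at its end, in the units of the state.
- manip.sense(): the state, without advancing time (a new reading comes with each control period).
- manip.snapshot(name): name is "side" or "top" or "wrist"; returns (picture, depth): 480x640x3 uint8, red, green, blue; 480x640 float32, m along the optical axis (not along the pixel's ray), 0 where there is no reading.
- manip.camera_model(name): a dict with "fx", "fy", "cx", "cy" (pixels), "k1" (the pictures are not rectified: a ray, as slopes to the right and down, at radius r is drawn at 1 + k1 r^2 times it, then the intrinsics apply), "origin" and "attitude" of the camera in the world. Camera axes: x right, y up, looking along -z (the intrinsics and any distortion apply to the point x, -y, -z); pixel columns grow to the right and rows downward; lengths in m; the calibration is good to about 2 mm. A picture is of the moment at which its call begins: read the wrist's pose just before it. camera_model takes no time and is no camera call; for the wrist camera it gives the pose at the moment of the call.
- manip.sign_off(): hands the job in; it is judged then, once.
The state is a dict: "t": time; "q": joint angles; "qd": joint speeds; "tau": joint torques, N m; "tcp_pos": TCP position; "tool_rot": TCP orientation; "force": force on the tool from outside, world axes, zero at the start; "ft_torque": the same for the moment, N m; "finger_gap": opening from 0.0 (shut) to 1.0 (fully open); "gripper_force": force on a finger pad.
Only numpy, scipy, OpenCV 4.12 (cv2) and the standard library are available. Lean on these libraries where they do the work, as an engineer would, in place of code of your own. Each camera call takes 0.05 s, during which the arm holds its last target. There are 200 camera calls.

TASK

Put the loose blue kit tray away in the plywood tray carousel: first turn the carousel by its knobs until the empty blue bay faces the loading shelf, and let it come to rest there with the tray still waiting on the shelf. Then slide the tray along the shelf into the blue bay until it is fully home against the bay's back wall, keeping it level. Leave the blue bay facing the shelf, and do not disturb the robot car, fan model, bear stand or books standing around it.

Things in the scene. Friction and masses are not known exactly. Their poses are not given: they have to be found in the camera images.
- base: fixed plywood base of the tray carousel with its loading shelf; origin on the table under the turning axis, z up. The shelf lies on its -y side, and a tray is slid along +y towards the axis. Shelf board: 196 mm wide, centred on x = 0, top 27.5 mm above the table, from y = -153 to -388 mm. It carries two guide fences (see throat)
- throat (a point): outer end of the straight throat between the shelf's two fences, at shelf top, 202 mm from the axis. Fences are 6 mm thick and 28 mm high (tops 55.5 mm above the table). The throat is 71 mm wide, centred on the base's x = 0, from y = -157 to -202 mm; from there each fence opens outward at 25 degrees to y = -321 mm (about 182 mm apart there)
- hub (a point): point on the turning axis at the top face of the carousel's clear cover disc (250 mm diameter, 4 mm thick, top face 70 mm above the table); only a flat hub cap, up to 10 mm high and 28 mm in radius, stands on the disc's middle, besides the five knobs
- loading_point (a point): point on the fixed base at the inner end of the shelf, on the line of the throat, 150 mm from the turning axis, 27.5 mm above the table: the blue bay faces the shelf when its mouth (point blue_mouth) is here
- carousel (a joint): angle of the turning part, rad, counter-clockwise positive seen from above, endless. At 0 and every whole turn (2 pi) the blue bay faces the shelf. About 0.22 N m of friction holds it where it is left; inertia about 0.02 kg m2. Five bays 72 degrees apart: blue, red, yellow, green, white, counter-clockwise from above. Blue and yellow are empty; the other trays are clipped in and turn with it
- blue_mouth (a point): middle of the blue bay's mouth, at the rim of the turning deck (plywood, 300 mm diameter, top 26 mm above the table), 150 mm from the axis; its -y axis points outward along the bay. The bay's side walls, 40 mm high, flare outward at 30 degrees from 137 mm from the axis to the rim
- blue_home (a point): point on the blue bay's floor (blue, 26 mm above the table) where the middle of the tray's underside lies when the tray is fully home, 106.5 mm from the axis; its -y axis points outward along the bay. The bay is a straight slot 70 mm wide from its back wall, 54 mm from the axis, to 137 mm from the axis
- blue_knob (a point): top centre of the blue knob, an upright round post of 22 mm diameter standing 30 mm high on the clear disc (top 100 mm above the table), over the middle line of the blue bay, 100 mm from the axis. Five such knobs, each in its bay's colour, serve to push the carousel round
- red_knob (a point): top centre of the red knob, 72 degrees counter-clockwise from the blue one
- yellow_knob (a point): top centre of the yellow knob, 144 degrees counter-clockwise from the blue one
- green_knob (a point): top centre of the green knob, 216 degrees counter-clockwise from the blue one
- white_knob (a point): top centre of the white knob, 288 degrees counter-clockwise from the blue one
- tray: the loose blue open kit tray, 64 mm wide (its x), 105 mm long (its y) and 32 mm high, walls 3 mm, about 0.2 kg, holding a foam insert with electronic modules fixed in it; origin in the middle of its underside. It starts on the wide outer part of the shelf, its long side roughly along the loading line. Home in the bay its outer end stands 9 mm beyond the deck's rim, 159 mm from the axis
- robot_car: small blue four-wheeled robot car, 160 x 106 x 63 mm; leave alone. Origin under its middle on the table
- fan_model: plywood fan model with a yellow propeller, 85 x 80 x 175 mm; leave alone. Origin under its middle on the table
- bear_stand: upright flat plywood bear figure on two feet, 90 x 80 x 150 mm; leave alone. Origin under the figure on the table
- books: two workbooks lying in a stack, about 160 x 220 x 38 mm; leave alone. Origin under their middle on the table
Not all that is in view belongs to the job. Of the things like the tray, leave any that is green; of the rest the smaller one is meant.

How it is judged:
On the way:
1. the blue bay faces the loading shelf (its mouth within 10 mm of the loading point) and the carousel is at rest, with the tray still out on the shelf (horizontal distance between blue_mouth and loading_point below 0.01 m and velocity of joint carousel between -0.08 and 0.08 rad/s and y of tray in the frame of base below -0.215 m), for 0.4 s.
At the end, for the whole second after the job is handed in: the blue tray lies flat on the floor of the blue bay, in line with it (within 7 degrees) and fully home (its middle within 6 mm of the home point), the blue bay still faces the loading shelf (mouth within 10 mm of the loading point), and tray and carousel are at rest (horizontal distance between tray and blue_home below 0.006 m and z of tray in the frame of blue_home between -0.004 and 0.005 m and angle between the y axis of tray and the y axis of blue_home, either way round below 0.12 rad and angle between tray's own z axis and vertical below 0.06 rad and horizontal distance between blue_mouth and loading_point below 0.01 m and linear speed of tray below 0.02 m/s and velocity of joint carousel between -0.05 and 0.05 rad/s); the robot touches nothing.
It fails at once if the tray is tipped by more than 20 degrees (angle between tray's own z axis and vertical above 0.35 rad).
It fails at once if a bystander (robot car, fan model, bear stand or books) is shifted by more than 20 mm or knocked over (distance of any of robot_car, fan_model, bear_stand, books from where it was at the start of the episode above 0.02 m or angle between any of fan_model, bear_stand's own z axis and vertical above 0.5 rad).
It also fails if it takes over 54 s, if anything falls off the work surface, if the arm or the gripper's body presses on something with over 40 N, if the wrist force passes 120 N, or if a joint passes its speed limit or range.

## Working session

There is one attempt and no reset: what is moved stays moved. The work goes in short steps, Python scripts to look and compute and a shell command to move; the robot and the scene stay as the last step left them, time stands still between calls to the robot, and variables do not carry over. Pictures are saved under pics/ and viewed, at most 10 in all, crops included, and the job is handed in when it is done.

```bash
ls; mkdir -p pics; python3 - <<'E'
from station import manip
import cv2
print(manip.sense())
for n in ("top","side"):
    p,d=manip.snapshot(n); cv2.imwrite(f"pics/{n}0.png",p[...,::-1]); print(n,manip.camera_model(n))
    import numpy as np; np.savez(f"pics/{n}0.npz",p=p,d=d)
E
```

```text
pics
{'t': 0.0, 'q': array([ 9.36519716e-01,  5.28506383e-01,  1.43390114e+00, -2.36257678e-05,
        1.18138666e+00, -1.78517739e-01]), 'qd': array([ 0.00158285,  0.00040593, -0.00011486, -0.00175474,  0.00109653,
       -0.00063424]), 'tau': array([-6.83592716e-04, -4.42350483e+01, -1.78023058e+01, -2.40300133e-04,
        8.22518341e-03, -2.77311921e-05]), 'tcp_pos': array([0.27474249, 0.56075456, 0.3029091 ]), 'tool_rot': array([ 2.25907773e-01,  9.74148072e-01, -1.01542590e-03, -4.25100921e-04]), 'force': array([ 0.54796352,  0.40807152, -0.04395274]), 'ft_torque': array([ 0.02292051, -0.01631855,  0.01989134]), 'gripper_force': 0.0, 'finger_gap': 0.9997779309277719}
top {'fx': 450.3513414848276, 'fy': 450.3513414848276, 'cx': 324.21773393477855, 'cy': 234.7665712928971, 'k1': 0.03073291427499944, 'origin': array([ 0.38305171, -0.03738578,  1.31438568]), 'attitude': array([ 0.05088389, -0.03796596, -0.70428129,  0.70707657])}
side {'fx': 487.21988229294004, 'fy': 487.21988229294004, 'cx': 313.57471211190756, 'cy': 239.14713349165572, 'k1': 0.03618672284009491, 'origin': array([-0.01237011, -1.09015479,  0.83951791]), 'attitude': array([ 0.47371416, -0.10508748, -0.21475745,  0.84760295])}
```

View pics/top0.png

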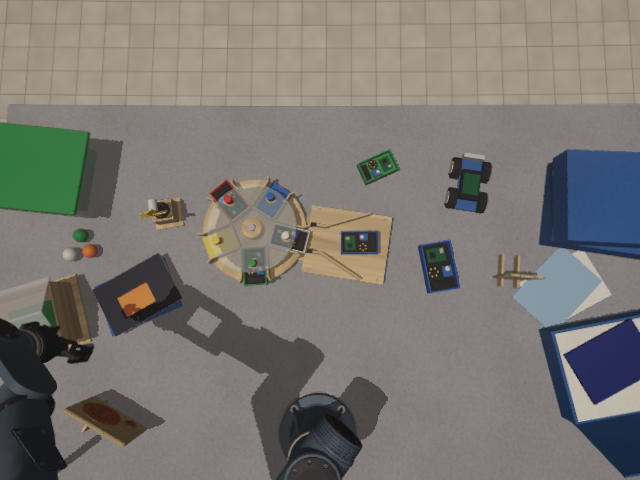

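View pics/side0.png

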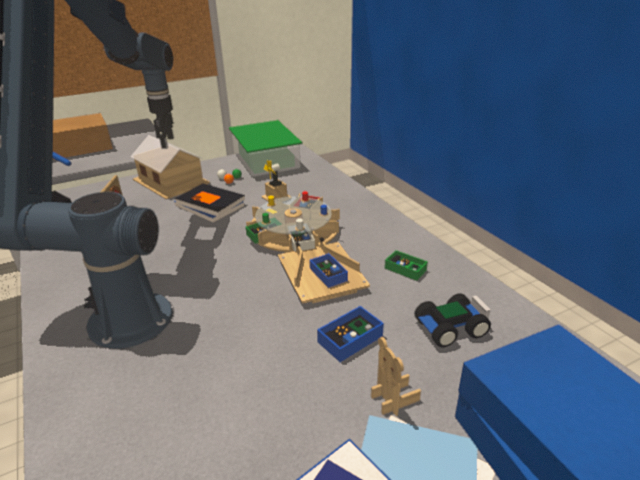

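The top view shows three tray-like things:
- The blue tray on the shelf, at (360,243).
- A larger blue tray on the table, at (438,266).
- A green tray, at (378,167).

The smaller blue one, on the shelf, fits the description. The carousel hub is near (253,229) and the blue knob near (270,198). The white bay currently faces the shelf, so the carousel has to turn about 72° clockwise.

```bash
cat > h.py <<'E'
import numpy as np, cv2
from station import manip
from scipy.spatial.transform import Rotation as R
def ray(m,u,v):
    K=np.array([[m['fx'],0,m['cx']],[0,m['fy'],m['cy']],[0,0,1.]])
    s=cv2.undistortPoints(np.array([[[u,v]]],float),K,np.array([m['k1'],0,0,0]))[0,0]
    return R.from_quat(m['attitude']).apply([s[0],-s[1],-1])
def plane(m,u,v,z):
    d=ray(m,u,v); o=m['origin']; return o+d*(z-o[2])/d[2]
def pix(m,P):
    c=R.from_quat(m['attitude']).inv().apply(np.array(P)-m['origin']); x,y=c[0]/-c[2],-c[1]/-c[2]
    f=1+m['k1']*(x*x+y*y); return m['cx']+m['fx']*x*f, m['cy']+m['fy']*y*f
def blobs(p,lo,hi,box,amin=8):
    x0,y0,x1,y1=box
    k=cv2.inRange(cv2.cvtColor(p,cv2.COLOR_RGB2HSV)[y0:y1,x0:x1],lo,hi)
    n,l,s,c=cv2.connectedComponentsWithStats(k)
    return [(int(s[i,4]),(c[i]+[x0,y0]).round(1),l==i) for i in range(1,n) if s[i,4]>=amin]
E
python3 - <<'E'
from h import *
f=np.load('pics/top0.npz');p,d=f['p'],f['d'];m=manip.camera_model('top')
H={'blue':((105,120,60),(125,255,255)),'red':((0,150,80),(6,255,255)),'yellow':((22,120,120),(34,255,255)),'green':((45,100,40),(85,255,255)),'wood':((8,60,90),(22,200,255))}
for k,(lo,hi) in H.items():
    for a,c,_ in blobs(p,lo,hi,(195,170,400,295),10):
        z=d[int(round(c[1])),int(round(c[0]))]
        r=ray(m,*c);P=m['origin']+r*z
        print(k,a,c,P.round(3),'z.1',plane(m,*c,.1)[:2].round(4))
c=p[150:310,190:470]; cv2.imwrite('pics/crop1.png',cv2.resize(c,(784,448),interpolation=cv2.INTER_CUBIC)[...,::-1])
E
```

```text
blue 31 [374.9 173.4] [ 0.727 -0.161  0.028] z.1 [ 0.7075 -0.1537]
blue 103 [279.5 189.4] [0.68  0.118 0.023] z.1 [0.6622 0.1092]
blue 44 [269.5 195.9] [0.644 0.136 0.101] z.1 [0.6439 0.1364]
blue 109 [357.9 249.1] [ 0.503 -0.109  0.04 ] z.1 [ 0.4977 -0.106 ]
blue 29 [364.9 236.2] [ 0.538 -0.128  0.056] z.1 [ 0.5329 -0.1251]
blue 12 [260.4 272.6] [0.435 0.164 0.052] z.1 [0.4333 0.1567]
red 50 [217.8 188.9] [0.677 0.295 0.041] z.1 [0.6633 0.2797]
red 46 [227.5 199. ] [0.635 0.252 0.098] z.1 [0.635 0.252]
yellow 105 [208.3 247.1] [0.509 0.32  0.027] z.1 [0.5019 0.3   ]
yellow 48 [215.3 239.6] [0.522 0.282 0.1  ] z.1 [0.5224 0.2817]
green 151 [374.7 174.6] [ 0.724 -0.16   0.026] z.1 [ 0.7041 -0.1531]
green 42 [251.7 262.6] [0.46  0.181 0.101] z.1 [0.4602 0.1809]
green 25 [247.6 281.4] [0.411 0.201 0.046] z.1 [0.4096 0.1906]
green 12 [265.  281.2] [0.412 0.153 0.041] z.1 [0.4103 0.1438]
wood 184 [250.6 182.4] [0.699 0.203 0.028] z.1 [0.6818 0.1895]
wood 5352 [336.9 244.4] [ 0.518 -0.05   0.027] z.1 [ 0.5103 -0.0493]
wood 19 [272.  200.1] [0.636 0.132 0.083] z.1 [0.6322 0.1293]
wood 29 [230.5 201.9] [0.629 0.246 0.088] z.1 [0.6269 0.2435]
wood 186 [207.  218.3] [0.593 0.327 0.028] z.1 [0.5811 0.3065]
wood 293 [251.3 227.5] [0.559 0.188 0.079] z.1 [0.556  0.1844]
wood 31 [287.  237.6] [0.529 0.087 0.095] z.1 [0.5285 0.0864]
wood 117 [222.9 244.2] [0.513 0.268 0.068] z.1 [0.5099 0.2605]
wood 290 [226.3 268.4] [0.448 0.267 0.025] z.1 [0.4443 0.2491]
wood 21 [254.4 266. ] [0.452 0.176 0.084] z.1 [0.451  0.1733]
```

View pics/crop1.png

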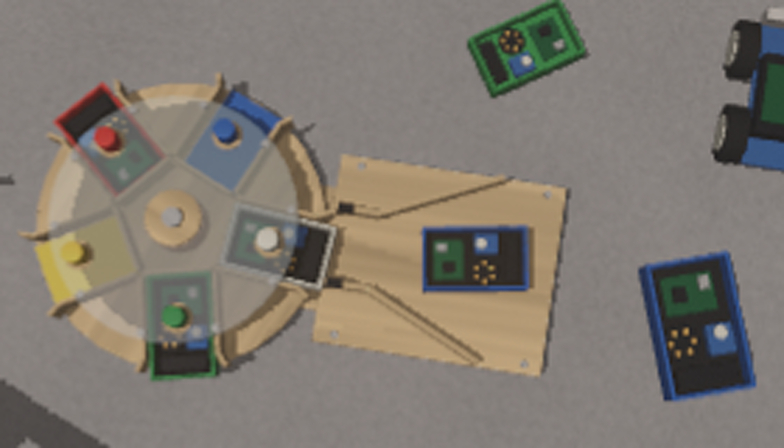

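The crop confirms the choice: the shelf tray is about 105 px long and the table tray about 140 px, so the shelf tray is the smaller blue one. Next I'll fit the hub, shelf axis and tray.

```bash
cat > meas.py <<'E'
from h import *
from scipy.optimize import least_squares
def knobs(p,m,box=(195,165,310,295)):
    H={0:((105,120,60),(125,255,255)),1:((0,150,80),(6,255,255)),2:((22,120,120),(34,255,255)),3:((45,100,40),(85,255,255))}
    return H
def carousel(K):  # K: dict idx->xy ; returns cx,cy,theta_blue
    i=np.array(list(K)); X=np.array(list(K.values()))
    f=lambda q:(np.c_[q[0]+.1*np.cos(q[2]+i*1.256637),q[1]+.1*np.sin(q[2]+i*1.256637)]-X).ravel()
    r=least_squares(f,[.55,.18,-.5]); return r.x,r.fun
def tray(p,m,box,z):
    x0,y0,x1,y1=box
    hsv=cv2.cvtColor(p,cv2.COLOR_RGB2HSV)[y0:y1,x0:x1]
    k=cv2.inRange(hsv,(8,60,90),(22,200,255))
    return k
E
python3 - <<'E'
from meas import *
f=np.load('pics/top0.npz');p,d=f['p'],f['d'];m=manip.camera_model('top')
# knob tops: use depth to keep only z in .09-.11
x,fun=carousel({0:(.6439,.1364),1:(.635,.252),2:(.5224,.2817),3:(.4602,.1809)})
print(x,np.degrees(x[2]),(fun*1000).round(1))
hsv=cv2.cvtColor(p,cv2.COLOR_RGB2HSV)
# shelf corners
k=np.zeros((480,640),np.uint8);k[195:295,308:400]=cv2.inRange(hsv,(8,40,70),(24,220,255))[195:295,308:400]
k=cv2.morphologyEx(k,cv2.MORPH_CLOSE,np.ones((5,5)))
c=max(cv2.findContours(k,0,1)[0],key=cv2.contourArea)
P=np.array([plane(m,*q[0],.0275)[:2] for q in c],np.float32)
r=cv2.minAreaRect(P);print('shelf',r,cv2.boxPoints(r).round(4).tolist())
# tray: non-wood inside shelf region
b=np.zeros_like(k);b[222:264,335:386]=255-cv2.inRange(hsv,(8,40,90),(24,220,255))[222:264,335:386]
b=cv2.morphologyEx(b,cv2.MORPH_OPEN,np.ones((3,3)))
c=max(cv2.findContours(b,0,1)[0],key=cv2.contourArea);print(cv2.boundingRect(c))
for z in(.0595,.03):
  P=np.array([plane(m,*q[0],z)[:2] for q in c],np.float32);r=cv2.minAreaRect(P);print('tray',r)
ys,xs=np.nonzero(b);print([round(float((m['origin']+ray(m,u,v)*d[v,u])[2]),3) for u,v in zip(xs[::60],ys[::60])])
E
```

```text
[ 0.55936789  0.18848243 -0.55681803] -31.903323128663263 [ 0.4 -0.8  0.9  0.9 -0.6 -0.6 -0.6  0.4]
shelf ((0.5207107663154602, -0.07600767910480499), (0.24090918898582458, 0.20116211473941803), 81.49032592773438) [[0.4034000039100647, -0.18029999732971191], [0.602400004863739, -0.20999999344348907], [0.6380000114440918, 0.028200000524520874], [0.4390999972820282, 0.057999998331069946]]
(341, 230, 38, 24)
tray ((0.5230029225349426, -0.11297942698001862), (0.06483016163110733, 0.10384097695350647), 0.148097962141037)
tray ((0.5262928009033203, -0.1147565096616745), (0.06635432690382004, 0.10628187656402588), 0.14789992570877075)
[0.025, 0.056, 0.044, 0.06, 0.056, 0.052, 0.039, 0.045, 0.053, 0.042, 0.048, 0.04, 0.039, 0.042, 0.051]
```

```bash
cat >> h.py <<'E'
HUB=np.array([.5594,.1885]); PHI=np.radians(-98.4)
U=np.array([np.cos(PHI),np.sin(PHI)]); BX=np.array([-U[1],U[0]])  # outward along shelf (-y base), base x
def world(bx,by): return HUB+bx*BX-by*U   # base (x,y) -> world xy
def tob(P): v=np.array(P)[:2]-HUB; return v@BX, -(v@U)
def go(xyz,yawy):
    """print turn first (about tool z), then total shift in tool axes after the turn, in units; yawy: angle of tool y in deg"""
    s=manip.sense(); M=R.from_quat(s['tool_rot']).as_matrix(); a=np.degrees(np.arctan2(M[1,1],M[0,1]))
    t=(a-yawy+90)%180-90 if abs(a-yawy)>180 else a-yawy
    c=np.radians(yawy); T=np.array([[-np.sin(c),np.cos(c),0],[np.cos(c),np.sin(c),0],[0,0,-1]])
    d=T@(np.array(xyz)-s['tcp_pos'])
    print('t',s['t'],'tcp',s['tcp_pos'].round(4),'base',np.round(tob(s['tcp_pos']),4),'yaw',a.round(2),'F',s['force'].round(1),'gap',round(s['finger_gap'],3))
    print('turn z',round(t/360,4),'deg',round(t,1),'dp',(d/.5).round(4),'mm',(d*1000).round(1))
E
python3 -c "
from h import *
th=np.radians(-31.9);k=HUB+.1*np.array([np.cos(th),np.sin(th)]);go([*k,.200],58.1)"
```

```text
t 0.1 tcp [0.2748 0.5608 0.303 ] base [-0.336   0.3267] yaw 63.88 F [ 0.2 -0.2  0.3] gap 1.002
turn z 0.0161 deg 5.8 dp [-1.0768 -0.3313  0.2061] mm [-538.4 -165.7  103. ]
```

```bash
python3 -m crank '[{"dp":[0,0,0],"delta_rot":[0,0,0.0161],"fingers":1},{"dp":[-0.03,-0.009,0],"delta_rot":[0,0,0],"fingers":1},{"dp":[-0.06,-0.0185,0],"delta_rot":[0,0,0],"fingers":1},{"dp":[-0.06,-0.0185,0],"delta_rot":[0,0,0],"fingers":1},{"dp":[-0.06,-0.0185,0],"delta_rot":[0,0,0],"fingers":1},{"dp":[-0.06,-0.0185,0],"delta_rot":[0,0,0],"fingers":1},{"dp":[-0.06,-0.0185,0],"delta_rot":[0,0,0],"fingers":1},{"dp":[-0.06,-0.0185,0],"delta_rot":[0,0,0],"fingers":1},{"dp":[-0.06,-0.0185,0],"delta_rot":[0,0,0],"fingers":1},{"dp":[-0.06,-0.0185,0],"delta_rot":[0,0,0],"fingers":1},{"dp":[-0.06,-0.0185,0],"delta_rot":[0,0,0],"fingers":1},{"dp":[-0.06,-0.0185,0],"delta_rot":[0,0,0],"fingers":1}]' 20
python3 -m crank '[{"dp":[-0.06,-0.0185,0],"delta_rot":[0,0,0],"fingers":1},{"dp":[-0.06,-0.0185,0],"delta_rot":[0,0,0],"fingers":1},{"dp":[-0.06,-0.0185,0],"delta_rot":[0,0,0],"fingers":1},{"dp":[-0.06,-0.0185,0],"delta_rot":[0,0,0],"fingers":1},{"dp":[-0.06,-0.0185,0],"delta_rot":[0,0,0],"fingers":1},{"dp":[-0.06,-0.0185,0.02],"delta_rot":[0,0,0],"fingers":1},{"dp":[-0.06,-0.0185,0.04],"delta_rot":[0,0,0],"fingers":1},{"dp":[-0.027,-0.008,0.06],"delta_rot":[0,0,0],"fingers":1},{"dp":[0,0,0.05],"delta_rot":[0,0,0],"fingers":1},{"dp":[0,0,0.036],"delta_rot":[0,0,0],"fingers":1},{"dp":[0,0,0],"delta_rot":[0,0,0],"fingers":1}]'
python3 -c "
from h import *
th=np.radians(-31.9);k=HUB+.1*np.array([np.cos(th),np.sin(th)]);go([*k,.150],58.1)
p,d=manip.snapshot('wrist');cv2.imwrite('pics/w1.png',p[...,::-1])
m=manip.camera_model('wrist');print([np.round(pix(m,[*k,.1])), m['origin']])
for a,c,_ in blobs(p,(105,120,60),(125,255,255),(0,0,640,480),300): print(a,c,plane(m,*c,.1).round(4))
"
```

```text
t: 1.1
tcp_pos: [0.4917, 0.3109, 0.3035]
tool_rot: [0.275, 0.961, -0.0, -0.0]
force: [0.3, 1.1, 0.3]
finger_gap: 0.996
gripper_force: 0.0
t: 2.02
tcp_pos: [0.6418, 0.1349, 0.1956]
tool_rot: [0.275, 0.961, -0.002, -0.005]
force: [-0.6, 0.4, -0.4]
finger_gap: 1.001
gripper_force: 0.0
t 2.0167 tcp [0.6418 0.1349 0.1956] base [ 0.0893 -0.0409] yaw 58.02 F [-0.6  0.4 -0.4] gap 1.001
turn z -0.0002 deg -0.1 dp [-0.0035  0.0038  0.0911] mm [-1.7  1.9 45.6]
[array([324., 277.]), array([0.58402556, 0.17315435, 0.26950542])]
2699 [ 20.2 264.3] [ 0.5474 -0.0079  0.1   ]
1525 [326.8 277.7] [0.6457 0.1366 0.1   ]
301 [117.9 462.1] [ 0.6876 -0.0598  0.1   ]
397 [539.4 473.7] [0.8532 0.1846 0.1   ]
```

View pics/w1.png

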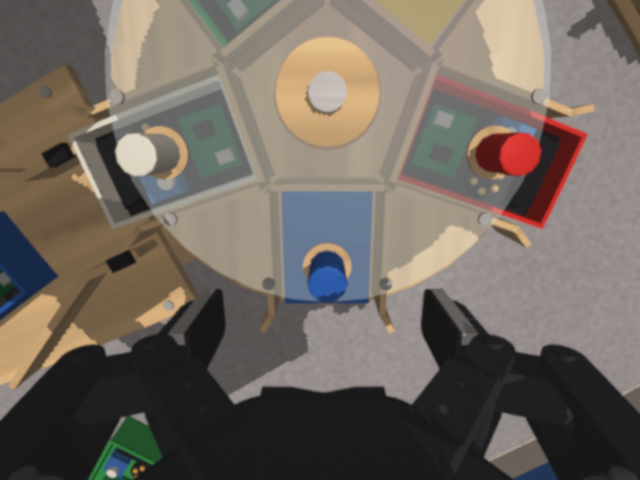

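The wrist view shows the blue knob at (327,278), within 2 mm of the prediction and between the fingers. I'll lower and grip it.

```bash
python3 -m crank '[{"dp":[-0.0035,0.004,0.04],"delta_rot":[0,0,0],"fingers":1},{"dp":[0,0,0.035],"delta_rot":[0,0,0],"fingers":0.3},{"dp":[0,0,0.016],"delta_rot":[0,0,0],"fingers":-0.1},{"dp":[0,0,0],"delta_rot":[0,0,0],"fingers":-0.8},{"dp":[0,0,0],"delta_rot":[0,0,0],"fingers":-0.8},{"dp":[0,0,0],"delta_rot":[0,0,0],"fingers":-0.8},{"dp":[0,0,0],"delta_rot":[0,0,0],"fingers":-0.8}]' 25
python3 -c "
from h import *
th=np.radians(-31.9);k=HUB+.1*np.array([np.cos(th),np.sin(th)]);go([*k,.150],58.1)
d=66.5/24;r=.1*2*np.sin(np.radians(d/2));print('row tang',r/.5,'radial in',r*np.sin(np.radians(d/2))/.5,'turn',d/360)"
```

```text
t: 2.65
tcp_pos: [0.6477, 0.1365, 0.1572]
tool_rot: [0.275, 0.962, 0.0, 0.001]
force: [-1.0, -0.6, 2.5]
finger_gap: 0.244
gripper_force: 24.7
t 2.65 tcp [0.6477 0.1365 0.1572] base [ 0.095  -0.0385] yaw 58.12 F [-1.  -0.6  2.5] gap 0.244
turn z 0.0001 deg 0.0 dp [ 0.005  -0.0051  0.0145] mm [ 2.5 -2.5  7.2]
row tang 0.009671090464149937 radial in 0.0002338249769144296 turn 0.00769675925925926
```

```bash
python3 -m crank '[{"dp":[0.0001,-0.0048,0],"delta_rot":[0,0,0.0038],"fingers":-0.8},{"dp":[0.0002,-0.0097,0],"delta_rot":[0,0,0.0077],"fingers":-0.8},{"dp":[0.0002,-0.0097,0],"delta_rot":[0,0,0.0077],"fingers":-0.8},{"dp":[0.0002,-0.0097,0],"delta_rot":[0,0,0.0077],"fingers":-0.8},{"dp":[0.0002,-0.0097,0],"delta_rot":[0,0,0.0077],"fingers":-0.8},{"dp":[0.0002,-0.0097,0],"delta_rot":[0,0,0.0077],"fingers":-0.8},{"dp":[0.0002,-0.0097,0],"delta_rot":[0,0,0.0077],"fingers":-0.8},{"dp":[0.0002,-0.0097,0],"delta_rot":[0,0,0.0077],"fingers":-0.8},{"dp":[0.0002,-0.0097,0],"delta_rot":[0,0,0.0077],"fingers":-0.8},{"dp":[0.0002,-0.0097,0],"delta_rot":[0,0,0.0077],"fingers":-0.8},{"dp":[0.0002,-0.0097,0],"delta_rot":[0,0,0.0077],"fingers":-0.8},{"dp":[0.0002,-0.0097,0],"delta_rot":[0,0,0.0077],"fingers":-0.8}]'
python3 -c "
from h import *
go([*(HUB+.1*U),.155],-8.4)"
```

```text
t: 3.65
tcp_pos: [0.6082, 0.0988, 0.1572]
tool_rot: [0.529, 0.848, 0.001, 0.003]
force: [1.8, -1.5, 2.7]
finger_gap: 0.24
gripper_force: 24.8
t 3.65 tcp [0.6082 0.0988 0.1572] base [ 0.0614 -0.0816] yaw 26.07 F [ 1.8 -1.5  2.7] gap 0.24
turn z 0.0958 deg 34.5 dp [-0.0369 -0.1228  0.0044] mm [-18.4 -61.4   2.2]
```

```bash
python3 -m crank '[{"dp":[0.0002,-0.0097,0],"delta_rot":[0,0,0.0077],"fingers":-0.8},{"dp":[0.0002,-0.0097,0],"delta_rot":[0,0,0.0077],"fingers":-0.8},{"dp":[0.0002,-0.0097,0],"delta_rot":[0,0,0.0077],"fingers":-0.8},{"dp":[0.0002,-0.0097,0],"delta_rot":[0,0,0.0077],"fingers":-0.8},{"dp":[0.0002,-0.0097,0],"delta_rot":[0,0,0.0077],"fingers":-0.8},{"dp":[0.0002,-0.0097,0],"delta_rot":[0,0,0.0077],"fingers":-0.8},{"dp":[0.0002,-0.0097,0],"delta_rot":[0,0,0.0077],"fingers":-0.8},{"dp":[0.0002,-0.0097,0],"delta_rot":[0,0,0.0077],"fingers":-0.8},{"dp":[0.0002,-0.0097,0],"delta_rot":[0,0,0.0077],"fingers":-0.8},{"dp":[0.0002,-0.0097,0],"delta_rot":[0,0,0.0077],"fingers":-0.8},{"dp":[0.0002,-0.0097,0],"delta_rot":[0,0,0.0077],"fingers":-0.8},{"dp":[0.0001,-0.0075,0],"delta_rot":[0,0,0.006],"fingers":-0.8}]'
python3 -m crank '[{"dp":[0.0001,-0.004,0],"delta_rot":[0,0,0.003],"fingers":-0.8},{"dp":[0,0,0],"delta_rot":[0,0,0],"fingers":-0.8},{"dp":[0,0,0],"delta_rot":[0,0,0],"fingers":-0.8}]'
python3 -c "
from h import *
go([*(HUB+.1*U),.155],-8.4)"
```

```text
t: 4.65
tcp_pos: [0.5526, 0.0878, 0.1572]
tool_rot: [0.746, 0.666, 0.001, 0.003]
force: [1.6, -6.8, 4.3]
finger_gap: 0.244
gripper_force: 24.9
t: 4.9
tcp_pos: [0.5502, 0.0881, 0.1572]
tool_rot: [0.752, 0.659, 0.0, 0.002]
force: [-0.5, -6.5, 6.0]
finger_gap: 0.245
gripper_force: 25.0
t 4.9 tcp [0.5502 0.0881 0.1572] base [ 0.0056 -0.1007] yaw -7.54 F [-0.5 -6.5  6. ] gap 0.245
turn z 0.0024 deg 0.9 dp [ 0.0014 -0.0112  0.0043] mm [ 0.7 -5.6  2.2]
```

```bash
python3 -m crank '[{"dp":[0,-0.006,0],"delta_rot":[0,0,0.0024],"fingers":-0.8},{"dp":[0,-0.0052,0],"delta_rot":[0,0,0],"fingers":-0.8},{"dp":[0,0,0],"delta_rot":[0,0,0],"fingers":-0.8},{"dp":[0,0,0],"delta_rot":[0,0,0],"fingers":-0.8}]'
python3 - <<'E'
from h import *
go([*(HUB+.1*U),.155],-8.4)
p,d=manip.snapshot('wrist');m=manip.camera_model('wrist')
cv2.imwrite('pics/w2.png',p[...,::-1]);np.savez('pics/w2.npz',p=p)
print([np.round(pix(m,[*world(x,y),z])) for x,y,z in((0,0,.08),(0,-.1,.1),(.0355,-.157,.0555),(-.0355,-.157,.0555))])
E
```

```text
t: 5.23
tcp_pos: [0.5456, 0.089, 0.1572]
tool_rot: [0.757, 0.653, 0.002, 0.003]
force: [-0.0, -5.3, 4.5]
finger_gap: 0.246
gripper_force: 24.9
t 5.2333 tcp [0.5456 0.089  0.1572] base [ 0.0009 -0.1005] yaw -8.41 F [-0.  -5.3  4.5] gap 0.246
turn z -0.0 deg -0.0 dp [ 0.0009 -0.0018  0.0044] mm [ 0.5 -0.9  2.2]
[array([320.,  64.]), array([321., 310.]), array([379., 358.]), array([262., 358.])]
```

View pics/w2.png

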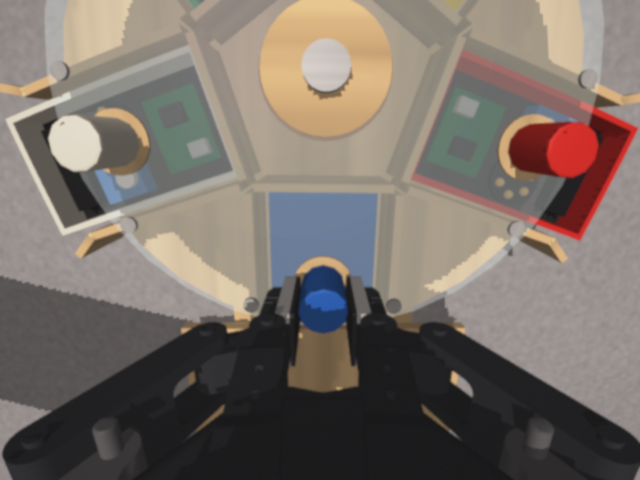

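```bash
python3 -m crank '[{"dp":[0,0,0],"delta_rot":[0,0,0],"fingers":-0.1},{"dp":[0,0,0],"delta_rot":[0,0,0],"fingers":-0.1},{"dp":[0,0,-0.02],"delta_rot":[0,0,0],"fingers":-0.1},{"dp":[0,0,-0.06],"delta_rot":[0,0,0],"fingers":-0.1},{"dp":[0,0,-0.06],"delta_rot":[0,0,0],"fingers":1},{"dp":[-0.05,0,-0.04],"delta_rot":[0,0,0],"fingers":1},{"dp":[-0.07,0,0],"delta_rot":[0,0,0],"fingers":1},{"dp":[-0.07,0,0],"delta_rot":[0,0,0],"fingers":1},{"dp":[-0.07,0,0],"delta_rot":[0,0,0],"fingers":1},{"dp":[-0.07,0,0],"delta_rot":[0,0,0],"fingers":1},{"dp":[0,0,0],"delta_rot":[0,0,0],"fingers":1},{"dp":[0,0,0],"delta_rot":[0,0,0],"fingers":1}]'
python3 - <<'E'
from h import *
go([.523,-.148,.2],0)
p,d=manip.snapshot('wrist');m=manip.camera_model('wrist')
cv2.imwrite('pics/w3.png',p[...,::-1]);np.savez('pics/w3.npz',p=p,d=d)
P=[world(0,-.1),world(.0355,-.157),world(-.0355,-.157),world(.0355,-.202),world(-.0355,-.202)]
print([np.round(pix(m,[*q,z])) for q,z in zip(P,[.1]+[.0555]*4)], np.round(pix(m,[.523,-.113,.0595])))
for a,c,_ in blobs(p,(105,120,60),(125,255,255),(0,0,640,480),100): print(a,c,plane(m,*c,.1).round(4))
t,_=manip.snapshot('top');mt=manip.camera_model('top');np.savez('pics/top1.npz',p=t)
for a,c,_ in blobs(t,(105,120,60),(125,255,255),(195,165,400,300),8): print('top',a,c,plane(mt,*c,.1).round(4),tob(plane(mt,*c,.1)))
E
```

```text
t: 6.28
tcp_pos: [0.5193, -0.074, 0.246]
tool_rot: [0.758, 0.652, 0.0, 0.0]
force: [0.2, -0.3, -0.0]
finger_gap: 1.001
gripper_force: 0.0
t 6.2833 tcp [ 0.5193 -0.074   0.246 ] base [-0.0014 -0.2655] yaw -8.6 F [ 0.2 -0.3 -0. ] gap 1.001
turn z -0.0239 deg -8.6 dp [-0.148   0.0074  0.092 ] mm [-74.    3.7  46. ]
[array([326., -29.]), array([374.,  88.]), array([276.,  88.]), array([372., 151.]), array([279., 151.])] [335. 277.]
107 [326.2   2.3] [0.5428 0.0735 0.1   ]
3873 [324.9  55.7] [0.5378 0.0451 0.1   ]
2768 [334.9 270.5] [ 0.5246 -0.0907  0.1   ]
413 [551.5 275.8] [ 0.6782 -0.1187  0.1   ]
534 [354.8 281.9] [ 0.5373 -0.1013  0.1   ]
161 [521.  471.7] [ 0.664  -0.3102  0.1   ]
top 30 [374.9 173.5] [ 0.7072 -0.1537  0.1   ] (np.float64(0.19621580766808264), np.float64(-0.3169146703659884))
top 190 [299.6 237.3] [0.5294 0.0521 0.1   ] (np.float64(-0.009763562441946799), np.float64(-0.13927188800247095))
top 44 [286.  232.2] [0.5433 0.0894 0.1   ] (np.float64(-0.0014686443386838846), np.float64(-0.10039548780871076))
top 18 [375.9 249.7] [ 0.4963 -0.1545  0.1   ] (np.float64(-0.012333476795708396), np.float64(-0.34859063077991903))
top 18 [355.6 252.6] [ 0.4882 -0.0998  0.1   ] (np.float64(-0.028306648983179777), np.float64(-0.2955909997561766))
top 17 [264.1 271.8] [0.4355 0.1468 0.1   ] (np.float64(-0.11649805115191128), np.float64(-0.05939144571139842))
```

View pics/w3.png

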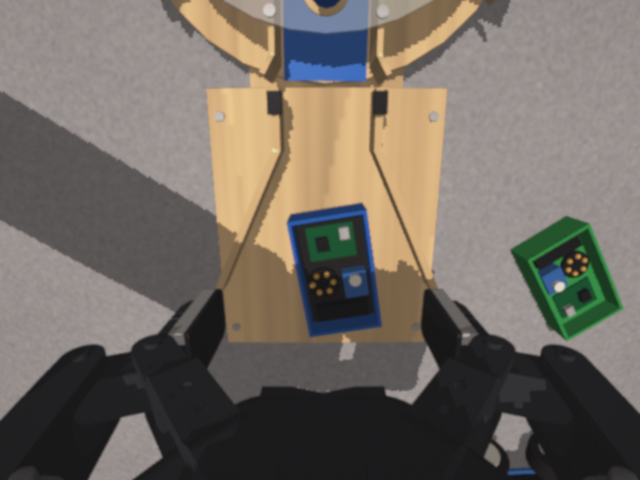

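The wrist view shows the blue bay (x≈326) in line with the throat (x≈328). The tray is at (335,270) with its yaw off by about 8°. Next I'll grip the rear part of the tray across its width.

```bash
python3 -m crank '[{"dp":[0,0,0],"delta_rot":[0,0,-0.012],"fingers":1},{"dp":[0,0,0],"delta_rot":[0,0,-0.012],"fingers":1},{"dp":[-0.05,0.003,0],"delta_rot":[0,0,0],"fingers":1},{"dp":[-0.05,0.003,0.03],"delta_rot":[0,0,0],"fingers":1},{"dp":[-0.048,0.0014,0.06],"delta_rot":[0,0,0],"fingers":1},{"dp":[0,0,0.05],"delta_rot":[0,0,0],"fingers":1},{"dp":[0,0,0],"delta_rot":[0,0,0],"fingers":1}]'
python3 -c "
from h import *
go([.523,-.148,.108],0)"
```

```text
t: 6.97
tcp_pos: [0.5215, -0.1449, 0.1715]
tool_rot: [0.705, 0.709, -0.001, -0.004]
force: [-0.1, 0.8, -0.1]
finger_gap: 1.0
gripper_force: 0.0
t 6.9667 tcp [ 0.5215 -0.1449  0.1715] base [ 0.0112 -0.3353] yaw 0.29 F [-0.1  0.8 -0.1] gap 1.0
turn z 0.0008 deg 0.3 dp [-0.0063  0.0029  0.1271] mm [-3.1  1.5 63.5]
```

```bash
python3 -m crank '[{"dp":[-0.006,0.003,0.05],"delta_rot":[0,0,0],"fingers":1},{"dp":[0,0,0.05],"delta_rot":[0,0,0],"fingers":1},{"dp":[0,0,0.027],"delta_rot":[0,0,0],"fingers":1},{"dp":[0,0,0],"delta_rot":[0,0,0],"fingers":0.5},{"dp":[0,0,0],"delta_rot":[0,0,0],"fingers":0.3},{"dp":[0,0,0],"delta_rot":[0,0,0],"fingers":0.3},{"dp":[0,0,0],"delta_rot":[0,0,0],"fingers":0.3},{"dp":[0,0,0],"delta_rot":[0,0,0],"fingers":0.3}]' 20
python3 -c "
from h import *
go([*world(.001,-.262),.108],-8.4)"
```

```text
t: 7.63
tcp_pos: [0.5256, -0.1494, 0.1131]
tool_rot: [0.705, 0.709, 0.0, 0.001]
force: [0.1, -0.3, -2.7]
finger_gap: 0.742
gripper_force: 24.2
t 7.6333 tcp [ 0.5256 -0.1494  0.1131] base [ 0.0159 -0.3392] yaw 0.31 F [ 0.1 -0.3 -2.7] gap 0.742
turn z 0.0242 deg 8.7 dp [ 0.1544 -0.0298  0.0102] mm [ 77.2 -14.9   5.1]
```

```bash
python3 -m crank '[{"dp":[0,-0.004,0],"delta_rot":[0,0,0.006],"fingers":0.3},{"dp":[0,-0.008,0],"delta_rot":[0,0,0.006],"fingers":0.3},{"dp":[0,-0.008,0],"delta_rot":[0,0,0.006],"fingers":0.3},{"dp":[0.004,-0.008,0],"delta_rot":[0,0,0.006],"fingers":0.3},{"dp":[0.012,-0.002,0],"delta_rot":[0,0,0],"fingers":0.3},{"dp":[0.02,0,0],"delta_rot":[0,0,0],"fingers":0.3},{"dp":[0.02,0,0],"delta_rot":[0,0,0],"fingers":0.3},{"dp":[0.02,0,0],"delta_rot":[0,0,0],"fingers":0.3},{"dp":[0.02,0,0],"delta_rot":[0,0,0],"fingers":0.3},{"dp":[0,0,0],"delta_rot":[0,0,0],"fingers":0.3}]' 20
python3 - <<'E'
from h import *
go([*world(.001,-.262),.113],-8.4)
p,d=manip.snapshot('wrist');m=manip.camera_model('wrist');cv2.imwrite('pics/w4.png',p[...,::-1])
E
```

```text
t: 8.47
tcp_pos: [0.5178, -0.0987, 0.1126]
tool_rot: [0.756, 0.654, 0.001, 0.0]
force: [2.5, 4.4, 5.9]
finger_gap: 0.744
gripper_force: 25.2
t 8.4667 tcp [ 0.5178 -0.0987  0.1126] base [ 0.0008 -0.2902] yaw -8.29 F [2.5 4.4 5.9] gap 0.744
turn z 0.0003 deg 0.1 dp [ 0.0565  0.0005 -0.0009] mm [28.2  0.2 -0.4]
```

View pics/w4.png

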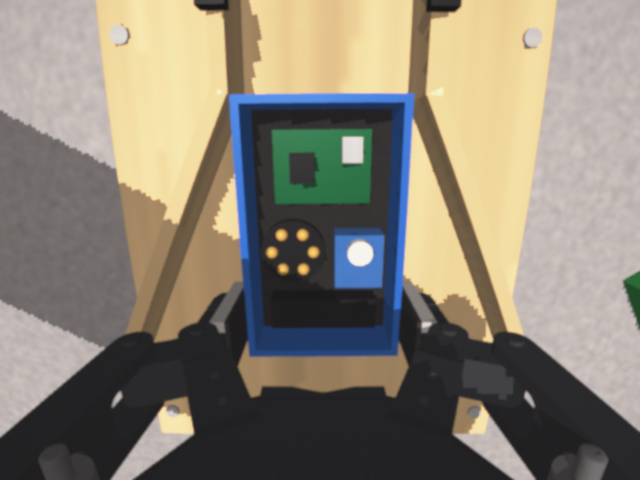

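The wrist view shows the tray square at the throat. Its front centre is at x=321 and the throat centre at 327, so I'll shift it about 2 mm right while advancing.

```bash
python3 -m crank '[{"dp":[0,0.0045,0],"delta_rot":[0,0,0],"fingers":0.3},{"dp":[0.012,0,0],"delta_rot":[0,0,0],"fingers":0.3},{"dp":[0.016,0,0],"delta_rot":[0,0,0],"fingers":0.3},{"dp":[0.016,0,0],"delta_rot":[0,0,0],"fingers":0.3},{"dp":[0.012,0,0],"delta_rot":[0,0,0],"fingers":0.3},{"dp":[0,0,0],"delta_rot":[0,0,0],"fingers":0.3}]' 20
python3 - <<'E'
from h import *
go([*world(.003,-.262),.113],-8.4)
p,d=manip.snapshot('wrist');m=manip.camera_model('wrist');np.savez('pics/w5.npz',p=p)
E
```

```text
t: 9.02
tcp_pos: [0.5239, -0.0728, 0.1125]
tool_rot: [0.756, 0.654, 0.0, 0.001]
force: [1.2, -0.1, 5.6]
finger_gap: 0.745
gripper_force: 25.2
t 9.0167 tcp [ 0.5239 -0.0728  0.1125] base [ 0.003  -0.2637] yaw -8.28 F [ 1.2 -0.1  5.6] gap 0.745
turn z 0.0003 deg 0.1 dp [ 0.0034 -0.0001 -0.0009] mm [ 1.7 -0.  -0.5]
```

```bash
python3 -m crank '[{"dp":[0,0,0],"delta_rot":[0,0,0],"fingers":0.78},{"dp":[0,0,0],"delta_rot":[0,0,0],"fingers":0.78},{"dp":[0,0,0],"delta_rot":[0,0,0],"fingers":0.78},{"dp":[0,0,-0.02],"delta_rot":[0,0,0],"fingers":0.78},{"dp":[0,0,-0.05],"delta_rot":[0,0,0],"fingers":0.78},{"dp":[0,0,-0.05],"delta_rot":[0,0,0],"fingers":0.78},{"dp":[-0.03,0,0],"delta_rot":[0,0,0],"fingers":0.3},{"dp":[-0.06,0,0],"delta_rot":[0,0,0],"fingers":-0.2},{"dp":[0,0,0],"delta_rot":[0,0,0],"fingers":-0.5},{"dp":[0,0,0],"delta_rot":[0,0,0],"fingers":-0.5},{"dp":[0,0,0],"delta_rot":[0,0,0],"fingers":-0.5}]' 20
python3 - <<'E'
from h import *
go([*world(.002,-.305),.107],-8.4)
p,d=manip.snapshot('wrist');m=manip.camera_model('wrist');cv2.imwrite('pics/w6.png',p[...,::-1])
print([np.round(pix(m,[*world(x,y),z])) for x,y,z in((0,-.157,.0555),(0,-.202,.0555),(0,-.228,.0595),(0,-.280,.0595))])
E
```

```text
t: 9.98
tcp_pos: [0.5163, -0.1181, 0.1721]
tool_rot: [0.757, 0.653, -0.0, -0.0]
force: [0.0, -0.3, -0.0]
finger_gap: 0.248
gripper_force: 0.0
t 9.9833 tcp [ 0.5163 -0.1181  0.1721] base [ 0.0021 -0.3096] yaw -8.43 F [ 0.  -0.3 -0. ] gap 0.248
turn z -0.0001 deg -0.0 dp [ 0.0091 -0.0003  0.1302] mm [ 4.6 -0.1 65.1]
[array([319., -30.]), array([319.,  67.]), array([320., 119.]), array([320., 216.])]
```

View pics/w6.png

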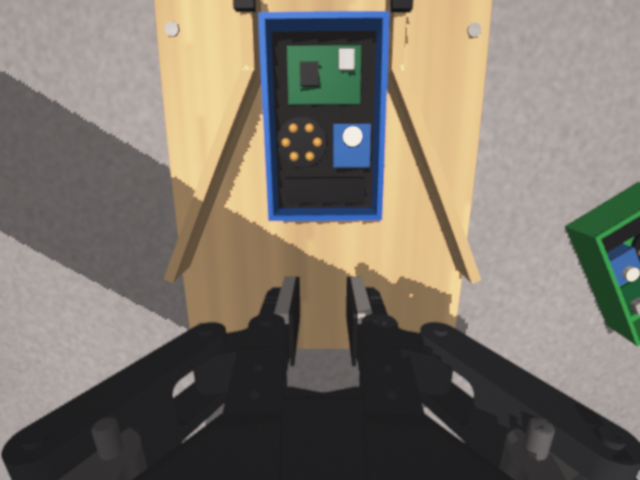

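The tray sits straight in the throat, spanning x 262–388 with its rear edge at row 218. I'll lower behind it and push with the two fingers.

```bash
python3 -m crank '[{"dp":[0,0,0.04],"delta_rot":[0,0,0],"fingers":-0.5},{"dp":[0,0,0.04],"delta_rot":[0,0,0],"fingers":-0.5},{"dp":[0,0,0.035],"delta_rot":[0,0,0],"fingers":-0.5},{"dp":[0,0,0.015],"delta_rot":[0,0,0],"fingers":-0.5},{"dp":[0.012,0,0],"delta_rot":[0,0,0],"fingers":-0.5},{"dp":[0.016,0,0],"delta_rot":[0,0,0],"fingers":-0.5},{"dp":[0.016,0,0],"delta_rot":[0,0,0],"fingers":-0.5},{"dp":[0.016,0,0],"delta_rot":[0,0,0],"fingers":-0.5},{"dp":[0.016,0,0],"delta_rot":[0,0,0],"fingers":-0.5},{"dp":[0.016,0,0],"delta_rot":[0,0,0],"fingers":-0.5},{"dp":[0.016,0,0],"delta_rot":[0,0,0],"fingers":-0.5},{"dp":[0.016,0,0],"delta_rot":[0,0,0],"fingers":-0.5}]'
python3 - <<'E'
from h import *
go([*world(.002,-.172),.107],-8.4)
E
```

```text
t: 11.03
tcp_pos: [0.5262, -0.0563, 0.1075]
tool_rot: [0.757, 0.654, 0.0, 0.001]
force: [-0.7, -2.8, 2.0]
finger_gap: 0.246
gripper_force: 1.4
t 11.0333 tcp [ 0.5262 -0.0563  0.1075] base [ 0.003 -0.247] yaw -8.34 F [-0.7 -2.8  2. ] gap 0.246
turn z 0.0002 deg 0.1 dp [ 0.1501 -0.0019  0.0011] mm [75.  -1.   0.5]
```

Pushing smoothly with about 3 N of resistance. Continuing.

```bash
python3 -m crank '[{"dp":[0.014,0,0],"delta_rot":[0,0,0],"fingers":-0.5},{"dp":[0.014,0,0],"delta_rot":[0,0,0],"fingers":-0.5},{"dp":[0.014,0,0],"delta_rot":[0,0,0],"fingers":-0.5},{"dp":[0.014,0,0],"delta_rot":[0,0,0],"fingers":-0.5},{"dp":[0.014,0,0],"delta_rot":[0,0,0],"fingers":-0.5},{"dp":[0.014,0,0],"delta_rot":[0,0,0],"fingers":-0.5},{"dp":[0.014,0,0],"delta_rot":[0,0,0],"fingers":-0.5},{"dp":[0.014,0,0],"delta_rot":[0,0,0],"fingers":-0.5},{"dp":[0.01,0,0],"delta_rot":[0,0,0],"fingers":-0.5},{"dp":[0,0,0],"delta_rot":[0,0,0],"fingers":-0.5}]'
python3 - <<'E'
from h import *
go([*world(.002,-.170),.107],-8.4)
p,d=manip.snapshot('wrist');m=manip.camera_model('wrist');cv2.imwrite('pics/w7.png',p[...,::-1])
print([np.round(pix(m,[*world(x,y),z])) for x,y,z in((0,-.054,.058),(0,-.159,.058))])
E
```

```text
t: 11.87
tcp_pos: [0.5342, 0.005, 0.1066]
tool_rot: [0.756, 0.654, -0.0, -0.001]
force: [-0.3, 0.1, 1.5]
finger_gap: 0.25
gripper_force: 0.0
t 11.8667 tcp [0.5342 0.005  0.1066] base [ 0.0019 -0.1852] yaw -8.31 F [-0.3  0.1  1.5] gap 0.25
turn z 0.0002 deg 0.1 dp [ 0.0305  0.0002 -0.0008] mm [15.2  0.1 -0.4]
[array([318., -62.]), array([318., 259.])]
```

View pics/w7.png

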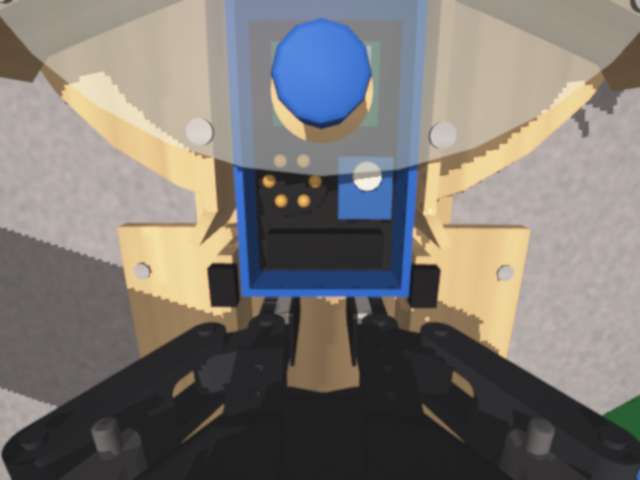

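The tray is in the bay, but its outer edge is at row 295 against 259 for home, so about 12 mm remain. I'll push slowly.

```bash
python3 -m crank '[{"dp":[0.006,0,0],"delta_rot":[0,0,0],"fingers":-0.5},{"dp":[0.006,0,0],"delta_rot":[0,0,0],"fingers":-0.5},{"dp":[0.006,0,0],"delta_rot":[0,0,0],"fingers":-0.5},{"dp":[0.004,0,0],"delta_rot":[0,0,0],"fingers":-0.5},{"dp":[0,0,0],"delta_rot":[0,0,0],"fingers":-0.5}]'
python3 -m crank '[{"dp":[0.002,0,0],"delta_rot":[0,0,0],"fingers":-0.5},{"dp":[0.002,0,0],"delta_rot":[0,0,0],"fingers":-0.5},{"dp":[0,0,0],"delta_rot":[0,0,0],"fingers":-0.5}]'
python3 - <<'E'
from h import *
go([*world(.002,-.170),.107],-8.4)
p,d=manip.snapshot('wrist');m=manip.camera_model('wrist')
k=cv2.inRange(cv2.cvtColor(p,cv2.COLOR_RGB2HSV),(105,120,60),(125,255,255))
print('rear row',[int(np.nonzero(k[:,u])[0].max()) for u in (270,300,320,340,370)],'home row',pix(m,[*world(0,-.159),.058]))
E
```

```text
t: 12.33
tcp_pos: [0.5362, 0.0147, 0.1069]
tool_rot: [0.757, 0.654, 0.0, -0.0]
force: [-0.1, -0.3, -0.7]
finger_gap: 0.249
gripper_force: 0.0
t: 12.58
tcp_pos: [0.5365, 0.0164, 0.1069]
tool_rot: [0.757, 0.654, 0.0, 0.0]
force: [-0.1, 0.2, -0.2]
finger_gap: 0.253
gripper_force: 0.2
t 12.5833 tcp [0.5365 0.0164 0.1069] base [ 0.0025 -0.1736] yaw -8.37 F [-0.1  0.2 -0.2] gap 0.253
turn z 0.0001 deg 0.0 dp [ 0.0072 -0.001  -0.0001] mm [ 3.6 -0.5 -0.1]
rear row [297, 297, 296, 295, 298] home row (np.float64(317.31118040196674), np.float64(288.1458986962316))
```

```bash
python3 -m crank '[{"dp":[0.004,0,0],"delta_rot":[0,0,0],"fingers":-0.5},{"dp":[0.003,0,0],"delta_rot":[0,0,0],"fingers":-0.5},{"dp":[0,0,0],"delta_rot":[0,0,0],"fingers":-0.5}]'
python3 -m crank '[{"dp":[0.003,0,0],"delta_rot":[0,0,0],"fingers":-0.5},{"dp":[0,0,0],"delta_rot":[0,0,0],"fingers":-0.5}]'
python3 -m crank '[{"dp":[0.003,0,0],"delta_rot":[0,0,0],"fingers":-0.5},{"dp":[0,0,0],"delta_rot":[0,0,0],"fingers":-0.5}]'
```

```text
t: 12.88
tcp_pos: [0.5367, 0.0186, 0.1069]
tool_rot: [0.756, 0.654, -0.001, 0.0]
force: [-2.1, -6.8, 0.0]
finger_gap: 0.248
gripper_force: 3.8
t: 13.05
tcp_pos: [0.5368, 0.0189, 0.1069]
tool_rot: [0.756, 0.654, -0.002, 0.001]
force: [-1.6, -13.3, -0.1]
finger_gap: 0.251
gripper_force: 6.7
t: 13.22
tcp_pos: [0.5369, 0.0191, 0.107]
tool_rot: [0.756, 0.655, -0.003, 0.001]
force: [-4.2, -18.3, 0.5]
finger_gap: 0.245
gripper_force: 9.7
```

The tool has stalled and force has risen to 18 N, so the tray is against the back wall. I'll back off, rise and check.

```bash
python3 -m crank '[{"dp":[-0.02,0,0],"delta_rot":[0,0,0],"fingers":-0.5},{"dp":[-0.04,0,0],"delta_rot":[0,0,0],"fingers":-0.5},{"dp":[-0.06,0,0],"delta_rot":[0,0,0],"fingers":-0.5},{"dp":[-0.06,0,-0.04],"delta_rot":[0,0,0],"fingers":-0.5},{"dp":[-0.04,0,-0.08],"delta_rot":[0,0,0],"fingers":-0.5},{"dp":[0,0,-0.08],"delta_rot":[0,0,0],"fingers":-0.5},{"dp":[0,0,-0.06],"delta_rot":[0,0,0],"fingers":-0.5},{"dp":[0,0,0],"delta_rot":[0,0,0],"fingers":-0.5}]'
python3 - <<'E'
from h import *
go([*world(.002,-.30),.25],-8.4)
p,d=manip.snapshot('wrist');m=manip.camera_model('wrist')
k=cv2.inRange(cv2.cvtColor(p,cv2.COLOR_RGB2HSV),(105,120,60),(125,255,255))
u0,v0=pix(m,[*world(0,-.159),.058]);print('home px',u0,v0)
for u in (int(u0)-25,int(u0)-10,int(u0)+10,int(u0)+25):
    v=np.nonzero(k[:int(v0)+60,u])[0].max();print(u,v,np.round(tob(plane(m,u,v,.058)),4))
t,_=manip.snapshot('top');mt=manip.camera_model('top')
for a,c,_ in blobs(t,(105,120,60),(125,255,255),(255,200,320,280),8): print('top',a,c,np.round(tob(plane(mt,*c,.1)),4))
for n,i,z in(('w',p,0),):
    cv2.imwrite('pics/w8.png',i[...,::-1])
E
```

```text
t: 13.88
tcp_pos: [0.5247, -0.0861, 0.2402]
tool_rot: [0.757, 0.653, 0.003, 0.006]
force: [1.2, -0.6, 0.6]
finger_gap: 0.249
gripper_force: 0.0
t 13.8833 tcp [ 0.5247 -0.0861  0.2402] base [ 0.0058 -0.2768] yaw -8.44 F [ 1.2 -0.6  0.6] gap 0.249
turn z -0.0001 deg -0.0 dp [-0.0464 -0.0075 -0.0196] mm [-23.2  -3.8  -9.8]
home px 314.4372098165427 69.91698916725113
289 76 [-0.0177 -0.1629]
304 76 [-0.0073 -0.1629]
324 76 [ 0.0066 -0.1629]
339 76 [ 0.017  -0.1629]
top 80 [303.7 237. ] [-0.0073 -0.1502]
top 40 [285.9 231.9] [-0.0007 -0.1   ]
top 18 [264.2 271.7] [-0.1162 -0.0596]
```

View pics/w8.png

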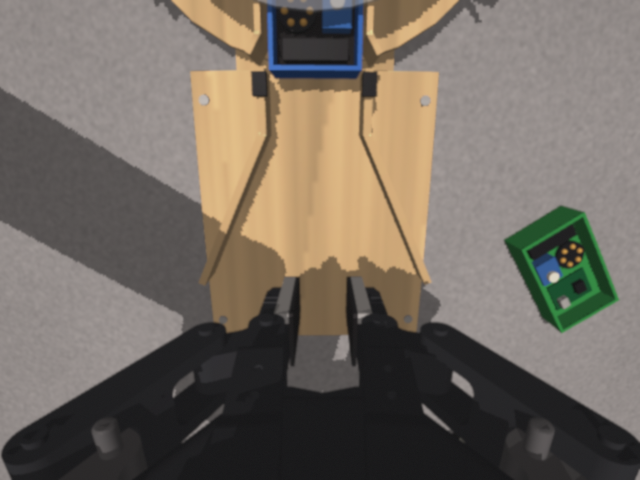

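```bash
python3 -m crank '[{"dp":[0,0,0],"delta_rot":[0,0,0],"fingers":-0.5},{"dp":[0,0,0],"delta_rot":[0,0,0],"fingers":-0.5},{"dp":[0,0,0],"delta_rot":[0,0,0],"fingers":-0.5}]' >/dev/null
python3 - <<'E'
from h import *
p,d=manip.snapshot('wrist');m=manip.camera_model('wrist')
u0,v0=map(int,pix(m,[*world(0,-.159),.058]))
for u in(u0-20,u0+20):
  for v in range(v0-8,v0+14,2):
    P=m['origin']+ray(m,u,v)*d[v,u];print(u,v,p[v,u],np.round([*tob(P),P[2]],4))
E
```

```text
301 62 [21 20 20] [-0.0145 -0.151   0.0456]
301 64 [28 34 46] [-0.0148 -0.1515  0.0416]
301 66 [ 58  91 148] [-0.0136 -0.1567  0.0611]
301 68 [ 70 114 188] [-0.0136 -0.158   0.0612]
301 70 [ 60  98 161] [-0.0137 -0.1591  0.0602]
301 72 [28 47 80] [-0.0139 -0.1596  0.0561]
301 74 [23 38 65] [-0.0144 -0.1597  0.0494]
301 76 [22 38 65] [-0.0149 -0.1596  0.0414]
301 78 [41 46 66] [-0.0155 -0.1594  0.0321]
301 80 [94 80 67] [-0.0156 -0.1605  0.0302]
301 82 [111  92  68] [-0.0158 -0.1617  0.0287]
341 62 [21 21 21] [ 0.0138 -0.1512  0.0466]
341 64 [26 29 38] [ 0.0141 -0.1513  0.0403]
341 66 [ 50  79 130] [ 0.0132 -0.1565  0.06  ]
341 68 [ 65 109 184] [ 0.0131 -0.1582  0.062 ]
341 70 [ 58  97 163] [ 0.0133 -0.1589  0.059 ]
341 72 [30 51 87] [ 0.0134 -0.1596  0.056 ]
341 74 [21 37 65] [ 0.0137 -0.1599  0.0504]
341 76 [23 38 66] [ 0.0142 -0.1594  0.0398]
341 78 [34 43 66] [ 0.0146 -0.1596  0.0331]
341 80 [93 79 68] [ 0.0148 -0.1604  0.029 ]
341 82 [113  94  69] [ 0.0147 -0.162   0.03  ]
```

The tray's outer face is square at 159.6 mm from the axis, against 159 mm nominal. The rim is level and the blue knob lies on the loading line to within 1 mm. Handing in.

```bash
python3 -c "
from station import manip
print(manip.sign_off())"
```

```text
the job is handed in; nothing more can be done
None
```

The blue bay faces the shelf and the blue tray is fully home in it and level; the arm stayed clear of the bystanders, and the job was handed in at about 14 s of the 54 s, with no verdict returned.

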